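# Fit the notched blade into the chocolate shaver's blade holder

### The arm

A 6-joint arm with a two-finger parallel gripper is mounted at the origin on the work surface. World frame = base frame: x ahead of the robot, y to its left, z up, the work surface at z = 0. Lengths are in m, angles in rad, forces in N, time in s.
With the tool pointing down it reaches from about 0.225 to 0.725 m from the base axis. Payload 3.1 kg.
Tool frame: the origin (TCP) lies midway between the tips of the shut fingers; the grasp point (between the pads) lies 19 mm behind it; z points along the fingers, y is the line along which they close (so a half turn about z gives the same grasp; the last joint's range is limited). The gripper opens to 85 mm and grips with 20 to 120 N. Pads are 22 mm wide; open, the fingers measure 114 mm over their backs; the gripper's body (76 mm by 85 mm) begins 54 mm behind the grasp point. The pads swing forward as they close: fully open they stand 13 mm farther back than shut.
Start: joints at [-1.339, 0.048, 0.099, 1.622, 0, 1.443], TCP at [0.185, -0.491, 0.231] pointing down, gripper open.
Joint ranges: [-2.91, 2.91], [-0.99, 1.94], [-1.21, 1.42], [-2.12, 2.29], [-1.49, 1.47], [-3.14, 3.14]. Speed limits (rad/s): [2.79, 2.79, 3.14, 3.14, 3.14, 3.14].

### API

Orientations are given as a unit quaternion [w, x, y, z].
In Python, from rig import * gives the robot as it stands.
- The arm moves only by the shell command python3 -m jog 'ROWS' [FORCE]. ROWS is JSON, a list of rows, each an object of numbers: "x", "y", "z": the shift along the tool's x, y, z normalised to -1 to 1, where 1 is 50 cm; "turn": the turn about the tool's z normalised to -1 to 1, where 1 is pi rad; "grip": the closure, from -1 (fully open) to 1 (shut). In form: [{"x": .., "y": .., "z": .., "turn": .., "grip": ..}, ...]. A call has exactly 10 rows; each row shifts and turns the commanded pose from where the row before left it, along the tool's axes as they then stand; what a row does not reach is not made up. A row lasts 1/12 s, in which the tool goes at most 41.7 mm and 7.16 degrees, less where a joint would pass 70% of its speed; a pose out of reach is approached as far as the arm can. A call with a number of a shift or a turn outside -1 to 1 is refused whole. A call with a gripper value outside its range is refused whole. The fingers move at their own pace and stop on an object; FORCE is the grip in N (left out, the last holds). Time passes only in rows, so rows that do not move let the fingers close, or fill a call up. It gives the time, the measured TCP pose, the force, the opening and the grip force at its end, in the units of the state.
- observe(): the state, without advancing time (a new reading comes with each control period).
- capture(name): name is "scene" or "top"; returns the picture (400x640x3 uint8, blue, green, red); there is no depth.
- calibration(name): a dict with "fx", "fy", "cx", "cy" (pixels), "origin" and "rotation" of the camera in the world. Camera axes: x right, y down, z forward; pixel columns grow to the right and rows downward; lengths in m; the calibration is good to about 2 mm. A picture is of the moment at which its call begins. calibration takes no time and is no camera call.
- sign_off(): hands the job in; it is judged then, once.
The state is a dict: "time": time; "joints": joint angles; "qvel": joint speeds; "tau": joint torques, N m; "ee_pos": TCP position; "eef_rot": TCP orientation; "ft_force": force on the tool from outside, world axes, zero at the start; "ft_torque": the same for the moment, N m; "opening": opening from 0.0 (shut) to 1.0 (fully open); "finger_force": force on a finger pad.
Only numpy, scipy, OpenCV 4.12 (cv2) and the standard library are available. Lean on these libraries where they do the work, as an engineer would, in place of code of your own. Each camera call takes 0.05 s, during which the arm holds its last target. There are 200 camera calls.

### The job

Fit the notched blade into the chocolate shaver's blade holder: lay it flat on the bed, rib up, and slide it back with its notch over the locating pin until its back edge is fully home against the fence. Then swing the keeper all the way over the blade and let go. Work gently, never forcing the blade against the pin or fence, and leave the comb scraper and the other things on the counter where they are.

Things in the scene. Friction and masses are not known exactly. Their poses are not given: they have to be found in the camera images.
- blade: The notched blade: flat steel plate 70 mm deep (x -35 to 35), 90 mm wide (y -45 to 45), 5 mm thick, 0.2 to 0.34 kg, lying flat on the counter. Origin at the centre of its underside, z up, +x to its notched back edge. The comb scraper looks alike but has teeth along its front edge and no notch.
- blade_rib (a point): Centre of the top of the blade's black plastic grip rib, at blade x = -10, y = 0, z = 30 mm. The rib is 12 mm thick (x), 52 mm long (y) and stands 25 mm above the plate.
- blade_notch (a point): Middle of the mouth of the blade's one notch, at blade x = 35, y = 0, z = 0 (underside). The notch is square, 8.5 mm wide (y), 24 mm deep, open to +x, without lead-in.
- holder: Blade holder: fixed aluminium block; its bed (flat top) is 12 mm above the counter, x -51 to 43 mm. Origin at counter height under the place where the centre of the blade's underside belongs; x points from the open front to the fence. Two cheeks 10 mm above the bed, x -20 to 35, inner faces at y = -57 and +57: the blade has 12 mm play either way.
- fence: The fence, fixed on the holder and carrying the pin. Origin: middle of the foot of its face, at holder x = 35, y = 0, z = 12 mm, axes as the holder's. It runs along y, 10 mm high. The blade is home with its back edge on it: blade origin at holder x = 0, z = 12, square to the holder, at whatever y the pin gives.
- pin_row (a point): Point on the bed at holder x = 21, y = 0, z = 12. The upright steel pin, 6 mm square, 9 mm high above the bed, is set anywhere from 10 mm left to 10 mm right of it (holder y); find it by eye or feel, it does not yield. A blade whose notch misses it stops with its origin near holder x = -17 mm; the notch's bottom never reaches it.
- keeper (a joint): Keeper, a flat steel arm on the holder turning about a vertical axis at holder x = 12, y = -70 mm. In rad: 0 = it points along holder +x, clear of the blade; 1.571 (stop) = along holder +y, 3 mm above the blade. It closes anticlockwise seen from above. Light friction (about 2 N at the knob) holds it where it is left.
- keeper_knob (a point): Centre of the top of the keeper's upright round knob: black plastic, 12 mm diameter, 34 mm high, its axis 36 mm from the keeper's pivot; its top is 60 mm above the counter.
- comb: Comb scraper, a bystander: steel plate 70 x 90 x 5 mm with the same grip rib as the blade but with teeth on the front edge and no notch. Origin at the centre of its underside.
- cake_ring: Steel cake ring, a bystander: 72 mm diameter, 45 mm high. Origin at the centre of its underside.
- card_stand: Small black stand with a blank white card, a bystander: 60 mm high, card 56 mm wide. Origin at the centre of its underside.
- ramekin: White ceramic ramekin, a bystander: 84 mm diameter, 45 mm high. Origin at the centre of its underside.
- jar: Amber glass jar with steel cap, a bystander: 68 mm diameter, 100 mm high. Origin at the centre of its underside.
- spatula: Spatula lying on the counter, a bystander, 240 mm long. Origin under its middle.
Things that resemble listed ones, but are neither listed nor needed, are in the scene too. Leave any orange, purple or yellow look-alike of the blade alone.

How it is judged:
On the way, in this order (a step that is already met when the one before it is completed fails the run):
1. the blade lies flat on the bed, notch over the pin, back edge home against the fence (x of blade in the frame of holder between -0.002 and 0.004 m and y of blade in the frame of holder between -0.014 and 0.014 m and z of blade in the frame of holder between 0.009 and 0.014 m and angle between blade's own z axis and vertical below 0.05 rad and angle between the x axis of blade and the x axis of holder, either way round below 0.05 rad), for 0.2 s.
2. the keeper is swung over the blade (value of joint keeper above 1.4 rad), for 0.2 s.
At the end, for the whole second after the job is handed in: The blade rests flat on the bed (within 2 mm, 0.05 rad), back edge within 2 mm of the fence and square to it within 0.05 rad, its middle within 14 mm of the holder's middle, so the pin stands in the notch; the keeper is turned past 1.4 rad over it; the blade is at rest (all of step 1 and value of joint keeper above 1.4 rad and linear speed of blade below 0.01 m/s); the robot touches nothing.
It fails at once if the blade is pressed against the fence or the locating pin with more than 20 N (contact force between blade and fence above 20 N).
It fails at once if the fingers press on the holder or keeper with more than 25 N (contact force between the fingers and holder above 25 N).
It fails at once if the comb scraper or another thing on the counter is moved by more than 15 mm (distance of any of comb, cake_ring, card_stand, ramekin, jar, spatula from where it was at the start of the episode above 0.015 m).
It also fails if it takes over 72 s, if anything falls off the work surface, if the arm or the gripper's body presses on something with over 40 N, if the wrist force passes 120 N, or if a joint passes its speed limit or range.

## Working session

There is one attempt and no reset: what is moved stays moved. The work goes in short steps, Python scripts to look and compute and a shell command to move; the robot and the scene stay as the last step left them, time stands still between calls to the robot, and variables do not carry over. Pictures are saved under pics/ and viewed, at most 10 in all, crops included, and the job is handed in when it is done.

```bash
ls; mkdir -p pics; python3 - <<'E'
from rig import *
import cv2
for n in("scene","top"):
    cv2.imwrite(f"pics/{n}0.png",capture(n)); c=calibration(n); print(n,c)
s=observe();print({k:s[k] for k in("time","ee_pos","eef_rot","opening","ft_force")})
E
```

```text
pics
scene {'fx': 420.42543968961064, 'fy': 420.42543968961064, 'cx': 309.92283483574147, 'cy': 200.3001032970981, 'origin': array([1.3173994 , 0.01699127, 0.97730736]), 'rotation': array([-0.24756023,  0.67733918,  0.65147657, -0.23559255])}
top {'fx': 432.78366493539676, 'fy': 432.78366493539676, 'cx': 324.58347001132455, 'cy': 201.21251782919998, 'origin': array([0.35514964, 0.04013533, 1.37109876]), 'rotation': array([ 0.05036194, -0.69715557,  0.71238667, -0.06279345])}
{'time': 0.1, 'ee_pos': array([ 0.18470591, -0.4908258 ,  0.23020825]), 'eef_rot': array([-1.08306277e-03,  9.83859173e-01,  1.78941198e-01, -5.53309084e-05]), 'opening': 1.0005307382554787, 'ft_force': array([ 0.67194758, -1.23552657, -0.54152729])}
```

View pics/top0.png

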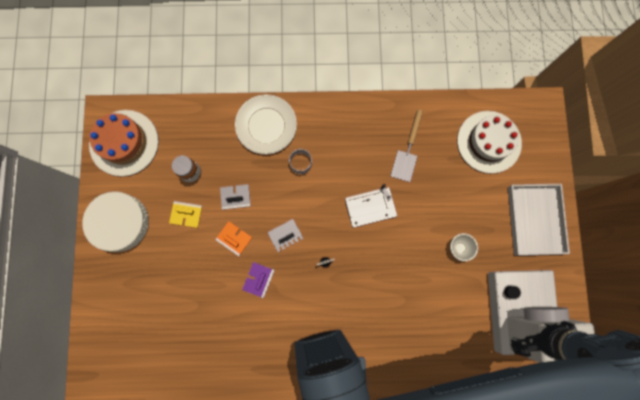

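View pics/scene0.png

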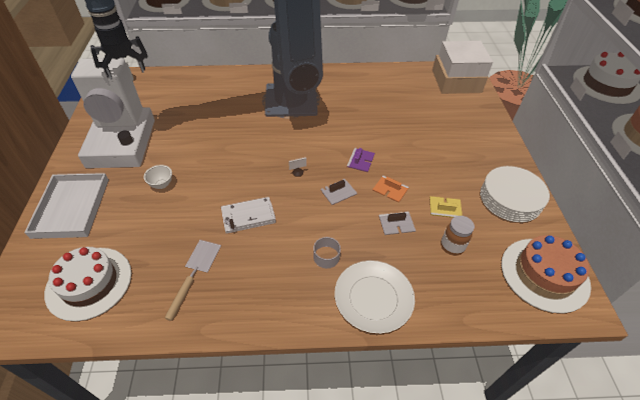

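Top view: the notched blade is near (235,196), the comb near (286,235), the holder near (371,207) with its keeper at (385,190). In the top view, image up is about world +x and left is +y. I'll enlarge both views.

```bash
python3 - <<'E'
import cv2,numpy as np
t=cv2.imread("pics/top0.png");s=cv2.imread("pics/scene0.png")
r=lambda im,x,y,w,h:cv2.resize(im[y:y+h,x:x+w],(400,300),interpolation=cv2.INTER_CUBIC)
a=np.hstack([r(t,205,170,60,45),r(t,337,180,72,54)]);b=np.hstack([r(s,370,195,60,45),r(s,212,188,72,54)])
cv2.imwrite("pics/crop0.png",np.vstack([a,b]))
E
```

```text
(no output)
```

View pics/crop0.png

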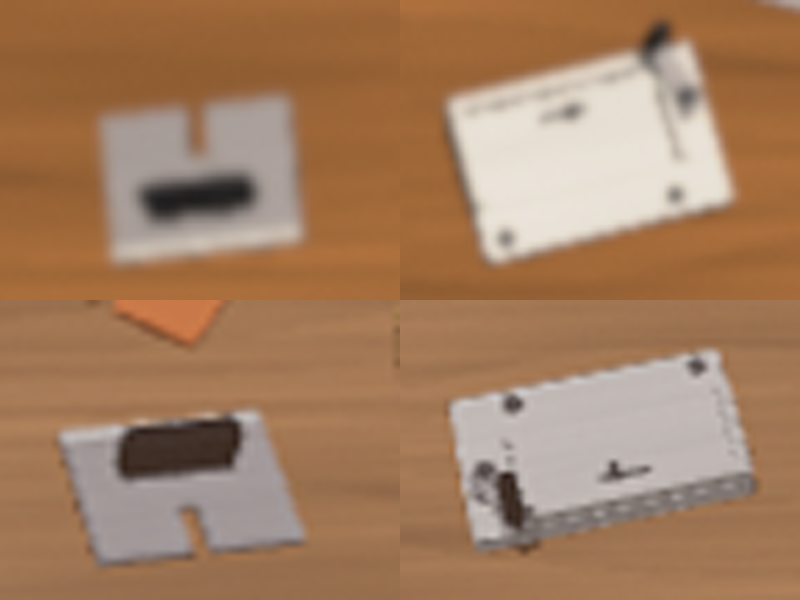

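The blade's notch points image-up (+x), its rib is black, and the holder's fence is along its upper edge. The pin shows as a dark mark near top px (368,200), and the keeper is open with its knob near (385,187). Next I'll measure these.

```bash
cat > h.py <<'E'
import cv2,numpy as np
from scipy.spatial.transform import Rotation as R
from rig import *
def ray(n,p,z):
    c=calibration(n);q=np.array(c["rotation"]);M=R.from_quat(np.r_[q[1:],q[0]])
    d=M.apply([(p[0]-c["cx"])/c["fx"],(p[1]-c["cy"])/c["fy"],1.]);o=np.array(c["origin"])
    return o+d*(z-o[2])/d[2]
def rect(n,im,box,z,K=8,thr=90,dark=False):
    x,y,w,h=box;c=cv2.resize(im[y:y+h,x:x+w],None,fx=K,fy=K,interpolation=cv2.INTER_CUBIC)
    v=c.max(2)
    m=(v<thr) if dark else (cv2.cvtColor(c,cv2.COLOR_BGR2HSV)[...,1]<thr)
    m=m.astype(np.uint8)
    cs=cv2.findContours(m,cv2.RETR_EXTERNAL,cv2.CHAIN_APPROX_NONE)[0];k=max(cs,key=cv2.contourArea)
    P=(k[:,0]+.5)/K-.5+[x,y]
    W=np.array([ray(n,p,z) for p in P])[:,:2]
    r=cv2.minAreaRect((W*1000).astype(np.float32)); return r,W
E
python3 - <<'E'
from h import *
t=cv2.imread("pics/top0.png");s=cv2.imread("pics/scene0.png")
for nm,n,im,b,z,d,th in[("blade","top",t,(212,178,44,38),.005,0,90),("blade","scene",s,(372,203,50,38),.005,0,60),("holder","top",t,(338,181,68,50),.012,0,90),("holder","scene",s,(214,190,70,46),.012,0,50),
 ("rib","top",t,(220,188,28,18),.03,1,90),("rib","scene",s,(380,205,36,20),.03,1,90),("knob","top",t,(378,180,14,14),.06,1,90),("pin","top",t,(358,195,16,10),.021,1,150)]:
    r,W=rect(n,im,b,z,thr=th,dark=d);print(nm,n,np.round(r[0],1),np.round(r[1],1),round(r[2],1), np.round(cv2.boxPoints(r)).astype(int).tolist())
g=cv2.cvtColor(t,cv2.COLOR_BGR2GRAY);print(g[195:206,360:376]);print(g[183:204,382:398])
g=cv2.cvtColor(s,cv2.COLOR_BGR2GRAY);print(g[212:226,240:262])
E
```

```text
blade top [596.8 299.8] [74.2 92.9] 5.9 [[555, 342], [565, 250], [638, 257], [629, 350]]
blade scene [596.  300.2] [73.2 91.9] 5.5 [[555, 342], [564, 251], [637, 258], [628, 349]]Traceback (most recent call last):
  File "<stdin>", line 5, in <module>
  File "h.py", line 15, in rect
    W=np.array([ray(n,p,z) for p in P])[:,:2]
                ~~~^^^^^^^
  File "h.py", line 5, in ray
    c=calibration(n);q=np.array(c["rotation"]);M=R.from_quat(np.r_[q[1:],q[0]])
ValueError: time passes only in moves, steps and waits
```

```bash
sed -i 's/^def ray/import functools\ncalibration=functools.lru_cache(calibration)\ndef ray/' h.py
python3 - <<'E'
from h import *
t=cv2.imread("pics/top0.png");s=cv2.imread("pics/scene0.png")
for nm,n,im,b,z,d,th in[("holder","top",t,(338,181,68,50),.012,0,90),("holder","scene",s,(214,190,70,46),.012,0,50),
 ("rib","top",t,(220,188,28,18),.03,1,90),("rib","scene",s,(380,205,36,20),.03,1,90),("knob","top",t,(378,180,14,14),.06,1,90),("pin","top",t,(358,195,16,10),.021,1,150)]:
  try:
    r,W=rect(n,im,b,z,thr=th,dark=d);print(nm,n,np.round(r[0],1),np.round(r[1],1),round(r[2],1), np.round(cv2.boxPoints(r)).astype(int).tolist())
  except Exception as e: print(nm,n,e)
g=cv2.cvtColor(t,cv2.COLOR_BGR2GRAY);print(g[195:206,360:376]);print(g[183:204,382:398])
g=cv2.cvtColor(s,cv2.COLOR_BGR2GRAY);print(g[212:226,240:262])
E
```

```text
holder top [ 557.4 -131.5] [109.2 150.6] 13.2 [[487, -71], [521, -217], [628, -192], [593, -46]]
holder scene [ 554.4 -130.4] [102.4 147.5] 13.0 [[488, -70], [521, -214], [621, -191], [588, -47]]
rib top [583.8 296.7] [15.6 50.8] 6.1 [[573, 321], [579, 271], [594, 272], [589, 323]]
rib scene [594.4 296.1] [25.6 56.8] 5.6 [[579, 323], [584, 267], [610, 269], [604, 326]]
knob top [ 609.2 -165.6] [ 8.2 17.4] 43.6 [[600, -162], [612, -175], [618, -169], [606, -156]]
pin top [ 575.4 -121.6] [5.6 4.4] 88.8 [[573, -124], [578, -124], [578, -119], [573, -119]]
[[207 207 204 202 203 199 196 198 198 199 205 211 212 210 209 211]
 [204 198 189 185 190 191 195 205 210 211 216 219 221 221 221 222]
 [198 194 188 190 202 208 208 209 209 213 218 222 223 223 224 224]
 [214 212 210 210 213 212 202 189 183 193 208 220 223 224 224 223]
 [223 221 216 209 204 193 172 146 144 169 196 216 223 224 224 224]
 [224 219 204 188 181 173 153 133 143 177 204 219 223 224 224 224]
 [224 216 194 183 186 187 180 172 180 204 217 222 223 223 223 224]
 [225 219 208 207 212 214 213 210 212 218 221 223 223 223 224 224]
 [224
[... 2207 characters left out ...]
1 132 159 144 135 113 103 165
  187 186 186 186]
 [183 184 184 184 186 186 186 173 147 107  75  74 101 124 142 149 175 189
  186 186 185 184]
 [185 185 185 185 185 185 186 167 140 129 138 144 176 191 190 189 187 187
  187 187 186 182]
 [185 184 184 184 185 185 186 187 188 189 190 189 189 189 189 187 184 184
  182 180 172 157]
 [185 185 185 185 185 185 186 186 188 188 189 187 184 183 182 173 157 151
  134 111 114 128]
 [185 186 186 187 187 188 186 184 183 181 181 165 151 142 126 119 124 127
  123 120 121 156]
 [188 187 184 184 183 182 165 150 143 121 108 120 126 124 121 121 139 145
  131 115 117 122]
 [182 173 158 151 134 118 119 129 128 121 121 142 148 131 120 118 113 117
  123 124 120 120]]
```

```bash
cat >> h.py <<'E'
def togo(p,yang,s=None):
    "shift in tool axes (units of 0.5 m) after a turn (units of pi) that brings tool y to angle yang (deg)"
    s=s or observe();q=s["eef_rot"];M=R.from_quat(np.r_[q[1:],q[0]]).as_matrix()
    a=np.degrees(np.arctan2(M[1,1],M[0,1]));turn=((a-yang+180)%360-180)/180
    d=np.asarray(p)-s["ee_pos"];print("t",round(s["time"],2),"pos",np.round(s["ee_pos"]*1e3,1),"yang",round(a,2),"tilt",np.round(M[:2,2],4),"F",np.round(s["ft_force"],1),"open",round(s["opening"],3),"ff",np.round(s["finger_force"],1))
    print("now-axes shift/0.5:",np.round(M.T@d/.5,4),"turn/pi",round(turn,4))
    y=np.radians(yang);A=np.array([[-np.sin(y),np.cos(y),0],[np.cos(y),np.sin(y),0],[0,0,-1]])
    print("after-turn shift/0.5:",np.round(A@d/.5,4))
E
python3 - <<'E'
from h import *
for l,n,p,z in[("pin","top",(367.3,199.5),.0165),("pinfoot","scene",(250,219.3),.012),("pintop","scene",(250,216.6),.021),("pivot","top",(388.1,197),.024),("knob?","top",(383,186.5),.05)]:
    w=ray(n,p,z)[:2]*1e3;o=np.array([555.2,-130.7]);c,s=.9741,.2264
    print(l,np.round(w,1),"holder",np.round([[c,s],[-s,c]]@(w-o),1))
togo([.5864,.299,.12],5.7)
E
```

```text
pin [ 576.5 -122.2] holder [22.7  3.5]
pinfoot [ 574.2 -122.9] holder [20.3  3.3]
pintop [ 571.3 -122. ] holder [17.7  4.8]
pivot [ 582.  -187.5] holder [ 13.2 -61.4]
knob? [ 611.1 -168.7] holder [ 45.9 -49.7]
t 0.1 pos [ 184.7 -490.8  230.2] yang -69.38 tilt [-0.0005  0.0021] F [ 0.7 -1.2 -0.5] open 1.001 ff 0.0
now-axes shift/0.5: [ 1.3081 -1.1951  0.2234] turn/pi -0.4171
after-turn shift/0.5: [1.492  0.9563 0.2204]
```

```bash
python3 -m jog '[{"x":0,"y":0,"z":0,"turn":-0.0395,"grip":-1},{"x":0,"y":0,"z":0,"turn":-0.0395,"grip":-1},{"x":0,"y":0,"z":0,"turn":-0.0395,"grip":-1},{"x":0,"y":0,"z":0,"turn":-0.0395,"grip":-1},{"x":0,"y":0,"z":0,"turn":-0.0395,"grip":-1},{"x":0,"y":0,"z":0,"turn":-0.0395,"grip":-1},{"x":0,"y":0,"z":0,"turn":-0.0395,"grip":-1},{"x":0,"y":0,"z":0,"turn":-0.0395,"grip":-1},{"x":0,"y":0,"z":0,"turn":-0.0395,"grip":-1},{"x":0,"y":0,"z":0,"turn":-0.0395,"grip":-1}]' 40; python3 -c "
from h import *
togo([.5864,.299,.12],5.7)"
```

```text
time: 0.93
ee_pos: [0.1847, -0.491, 0.2305]
eef_rot: [-0.001, 0.694, 0.72, 0.0]
ft_force: [0.2, 0.6, 0.2]
opening: 1.0
finger_force: 0.0
t 0.93 pos [ 184.7 -491.   230.5] yang 2.07 tilt [-0.0003  0.0015] F [0.2 0.6 0.2] open 1.0 ff 0.0
now-axes shift/0.5: [1.5497 0.8598 0.2231] turn/pi -0.0202
after-turn shift/0.5: [1.4924 0.9563 0.2211]
```

The pin measures about holder x=21, as expected, and the pivot-to-knob distance is about 35 mm, also as expected. The block simply extends further on its keeper side. Next I move to above the blade.

```bash
python3 -m jog '[{"x":0,"y":0,"z":0,"turn":-0.0202,"grip":-1},{"x":0.0678,"y":0.0435,"z":0,"turn":0,"grip":-1},{"x":0.0678,"y":0.0435,"z":0,"turn":0,"grip":-1},{"x":0.0678,"y":0.0435,"z":0,"turn":0,"grip":-1},{"x":0.0678,"y":0.0435,"z":0,"turn":0,"grip":-1},{"x":0.0678,"y":0.0435,"z":0,"turn":0,"grip":-1},{"x":0.0678,"y":0.0435,"z":0,"turn":0,"grip":-1},{"x":0.0678,"y":0.0435,"z":0,"turn":0,"grip":-1},{"x":0.0678,"y":0.0435,"z":0,"turn":0,"grip":-1},{"x":0.0678,"y":0.0435,"z":0,"turn":0,"grip":-1}]' && python3 -m jog '[{"x":0.0678,"y":0.0435,"z":0,"turn":0,"grip":-1},{"x":0.0678,"y":0.0435,"z":0,"turn":0,"grip":-1},{"x":0.0678,"y":0.0435,"z":0,"turn":0,"grip":-1},{"x":0.0678,"y":0.0435,"z":0,"turn":0,"grip":-1},{"x":0.0678,"y":0.0435,"z":0,"turn":0,"grip":-1},{"x":0.0678,"y":0.0435,"z":0,"turn":0,"grip":-1},{"x":0.0678,"y":0.0435,"z":0,"turn":0,"grip":-1},{"x":0.0678,"y":0.0435,"z":0,"turn":0,"grip":-1},{"x":0.0678,"y":0.0435,"z":0,"turn":0,"grip":-1},{"x":0.0678,"y":0.0435,"z":0,"turn":0,"grip":-1}]' >/dev/null&& python3 -m jog '[{"x":0.0678,"y":0.0435,"z":0,"turn":0,"grip":-1},{"x":0.0678,"y":0.0435,"z":0,"turn":0,"grip":-1},{"x":0.0678,"y":0.0435,"z":0,"turn":0,"grip":-1},{"x":0,"y":0,"z":0.07,"turn":0,"grip":-1},{"x":0,"y":0,"z":0.07,"turn":0,"grip":-1},{"x":0,"y":0,"z":0.07,"turn":0,"grip":-1},{"x":0,"y":0,"z":0,"turn":0,"grip":-1},{"x":0,"y":0,"z":0,"turn":0,"grip":-1},{"x":0,"y":0,"z":0,"turn":0,"grip":-1},{"x":0,"y":0,"z":0,"turn":0,"grip":-1}]' >/dev/null; python3 -c "
from h import *
togo([.5864,.299,.009],5.7)"
```

```text
time: 1.77
ee_pos: [0.3515, -0.1674, 0.231]
eef_rot: [-0.0, 0.674, 0.739, 0.0]
ft_force: [1.4, -0.7, 0.2]
opening: 1.005
finger_force: 0.0
t 3.43 pos [594.1 296.5 131. ] yang 5.33 tilt [0.007  0.0027] F [-0.5  0.5  0.9] open 0.999 ff 0.0
now-axes shift/0.5: [ 0.0059 -0.0166  0.2439] turn/pi -0.002
after-turn shift/0.5: [ 0.0065 -0.0148  0.2441]
```

```bash
python3 -m jog '[{"x":0.006,"y":-0.0155,"z":0,"turn":-0.002,"grip":-1},{"x":0,"y":0,"z":0.05,"turn":0,"grip":-1},{"x":0,"y":0,"z":0.05,"turn":0,"grip":-1},{"x":0,"y":0,"z":0.05,"turn":0,"grip":-1},{"x":0,"y":0,"z":0.04,"turn":0,"grip":-1},{"x":0,"y":0,"z":0.03,"turn":0,"grip":-1},{"x":0,"y":0,"z":0.016,"turn":0,"grip":-1},{"x":0,"y":0,"z":0,"turn":0,"grip":-1},{"x":0,"y":0,"z":0,"turn":0,"grip":-1},{"x":0,"y":0,"z":0,"turn":0,"grip":-1}]' >/dev/null; python3 -c "
from h import *
togo([.5864,.299,.010],5.7)
cv2.imwrite('pics/t1.png',capture('top')); s=capture('scene');cv2.imwrite('pics/s1.png',cv2.resize(s[170:250,330:450],(780,520),interpolation=cv2.INTER_CUBIC))"
```

```text
t 4.27 pos [585.3 298.8  11. ] yang 5.72 tilt [0.0039 0.0016] F [-0.3 -1.1  0.4] open 1.002 ff 0.0
now-axes shift/0.5: [0.0002 0.0022 0.0021] turn/pi 0.0001
after-turn shift/0.5: [0.0002 0.0022 0.0021]
```

View pics/s1.png

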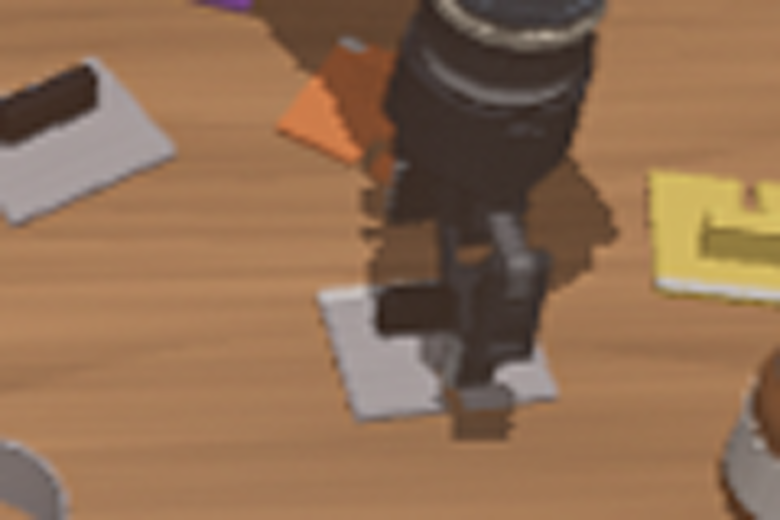

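The open fingers straddle the rib, with the front finger over the notch at crop (480,390), which allows for its height. Closing now.

```bash
python3 -m jog '[{"x":0,"y":0.002,"z":0.001,"turn":0,"grip":-0.5},{"x":0,"y":0,"z":0,"turn":0,"grip":0},{"x":0,"y":0,"z":0,"turn":0,"grip":0.5},{"x":0,"y":0,"z":0,"turn":0,"grip":1},{"x":0,"y":0,"z":0,"turn":0,"grip":1},{"x":0,"y":0,"z":0,"turn":0,"grip":1},{"x":0,"y":0,"z":0,"turn":0,"grip":1},{"x":0,"y":0,"z":0,"turn":0,"grip":1},{"x":0,"y":0,"z":0,"turn":0,"grip":1},{"x":0,"y":0,"z":0,"turn":0,"grip":1}]' 40; python3 -m jog '[{"x":0,"y":0,"z":0,"turn":0,"grip":1},{"x":0,"y":0,"z":0,"turn":0,"grip":1},{"x":0,"y":0,"z":-0.02,"turn":0,"grip":1},{"x":0,"y":0,"z":-0.04,"turn":0,"grip":1},{"x":0,"y":0,"z":-0.06,"turn":0,"grip":1},{"x":0,"y":0,"z":-0.06,"turn":0,"grip":1},{"x":0,"y":0,"z":0,"turn":0,"grip":1},{"x":0,"y":0,"z":0,"turn":0,"grip":1},{"x":0,"y":0,"z":0,"turn":0,"grip":1},{"x":0,"y":0,"z":0,"turn":0,"grip":1}]'
```

```text
time: 5.2
ee_pos: [0.5849, 0.2982, 0.0079]
eef_rot: [0.0, 0.671, 0.741, 0.0]
ft_force: [1.1, -0.8, 0.5]
opening: 0.129
finger_force: 40.9
time: 6.03
ee_pos: [0.5831, 0.2975, 0.0953]
eef_rot: [-0.001, 0.671, 0.741, -0.002]
ft_force: [-0.8, 0.0, -2.5]
opening: 0.131
finger_force: 40.5
```

```bash
python3 -c "
from h import *
togo([.5235,-.1352,.09],13.1)"
```

```text
t 6.03 pos [583.1 297.5  95.3] yang 5.71 tilt [-0.0043 -0.0017] F [-0.8  0.  -2.5] open 0.131 ff 40.5
now-axes shift/0.5: [-0.8493 -0.2046  0.0126] turn/pi -0.0411
after-turn shift/0.5: [-0.8159 -0.3122  0.0106]
```

```bash
python3 -m jog '[{"x":0,"y":0,"z":-0.02,"turn":-0.0206,"grip":1},{"x":0,"y":0,"z":-0.02,"turn":-0.0205,"grip":1},{"x":-0.0583,"y":-0.0223,"z":0,"turn":0,"grip":1},{"x":-0.0583,"y":-0.0223,"z":0,"turn":0,"grip":1},{"x":-0.0583,"y":-0.0223,"z":0,"turn":0,"grip":1},{"x":-0.0583,"y":-0.0223,"z":0,"turn":0,"grip":1},{"x":-0.0583,"y":-0.0223,"z":0,"turn":0,"grip":1},{"x":-0.0583,"y":-0.0223,"z":0,"turn":0,"grip":1},{"x":-0.0583,"y":-0.0223,"z":0,"turn":0,"grip":1},{"x":-0.0583,"y":-0.0223,"z":0,"turn":0,"grip":1}]'>/dev/null;  python3 -m jog '[{"x":-0.0583,"y":-0.0223,"z":0,"turn":0,"grip":1},{"x":-0.0583,"y":-0.0223,"z":0,"turn":0,"grip":1},{"x":-0.0583,"y":-0.0223,"z":0,"turn":0,"grip":1},{"x":-0.0583,"y":-0.0223,"z":0,"turn":0,"grip":1},{"x":-0.0583,"y":-0.0223,"z":0,"turn":0,"grip":1},{"x":-0.0583,"y":-0.0223,"z":0,"turn":0,"grip":1},{"x":0,"y":0,"z":0.05,"turn":0,"grip":1},{"x":0,"y":0,"z":0.05,"turn":0,"grip":1},{"x":0,"y":0,"z":0,"turn":0,"grip":1},{"x":0,"y":0,"z":0,"turn":0,"grip":1}]'>/dev/null; python3 -c "
from h import *
togo([.5235,-.1352,.022],13.1)
cv2.imwrite('pics/t2.png',capture('top'));cv2.imwrite('pics/s2.png',capture('scene'))
t=cv2.imread('pics/t2.png');s=cv2.imread('pics/s2.png')
cv2.imwrite('pics/c2.png',np.hstack([cv2.resize(t[175:245,335:405],(400,400),interpolation=cv2.INTER_CUBIC),cv2.resize(s[180:250,212:282],(400,400),interpolation=cv2.INTER_CUBIC)]))"
```

```text
t 7.7 pos [ 521.7 -133.5   64.1] yang 13.1 tilt [-0.0083  0.0033] F [ 0.3 -0.2 -2.4] open 0.129 ff 40.4
now-axes shift/0.5: [-0.0046  0.0033  0.0841] turn/pi -0.0
after-turn shift/0.5: [-0.0041  0.0026  0.0842]
```

View pics/c2.png

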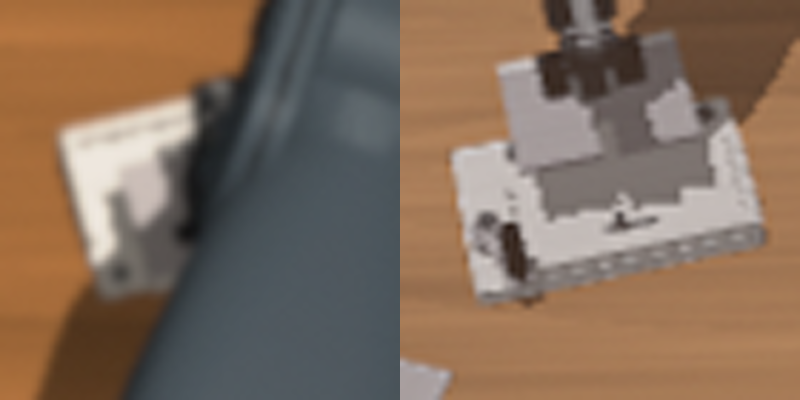

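The arm hides the holder in the top view. The scene view shows the blade over the front of the bed, the notched edge at crop y≈155, and the pin at crop (620,220). Lowering to just above the bed.

```bash
python3 -m jog '[{"x":-0.0043,"y":0.003,"z":0.02,"turn":0,"grip":1},{"x":0,"y":0,"z":0.02,"turn":0,"grip":1},{"x":0,"y":0,"z":0.02,"turn":0,"grip":1},{"x":0,"y":0,"z":0.015,"turn":0,"grip":1},{"x":0,"y":0,"z":0.007,"turn":0,"grip":1},{"x":0,"y":0,"z":0,"turn":0,"grip":1},{"x":0,"y":0,"z":0,"turn":0,"grip":1},{"x":0,"y":0,"z":0,"turn":0,"grip":1},{"x":0,"y":0,"z":0,"turn":0,"grip":1},{"x":0,"y":0,"z":0,"turn":0,"grip":1}]'>/dev/null; python3 -c "
from h import *
togo([.5235,-.1352,.0199],13.1)
cv2.imwrite('pics/s3.png',capture('scene'))
s=cv2.imread('pics/s3.png')
cv2.imwrite('pics/c3.png',cv2.resize(s[188:243,214:284],(770,605))[:600])"
```

```text
t 8.63 pos [ 527.7 -136.7   27.5] yang 13.11 tilt [ 0.0012 -0.0005] F [-0.  -0.4 -3.1] open 0.133 ff 40.5
now-axes shift/0.5: [ 0.0048 -0.0075  0.0152] turn/pi 0.0
after-turn shift/0.5: [ 0.0048 -0.0075  0.0152]
```

View pics/c3.png

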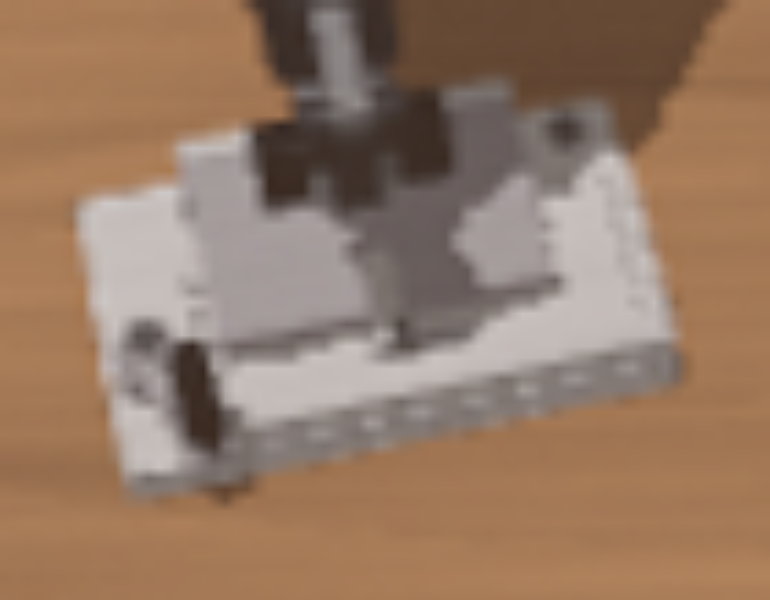

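```bash
python3 -c "
from h import *
f=lambda u,v:(214+u/11-.5,188+v/11-.5)
L=ray('scene',f(222,345),.0246);Rr=ray('scene',f(562,280),.0246);m=(L+Rr)/2
print(L,Rr,np.linalg.norm(L-Rr),m,np.degrees(np.arctan2(*(Rr-L)[[0,1]])))
p=ray('scene',f(402,345),.012);print(p)
y=np.array([-.2264,.974,0]);x=np.array([.974,.2264,0])
print('mid y',m@y,'pin y now',p@y,'pin y before',np.array([.575,-.1226,0])@y,'mid from tcp',np.array([.5714,-.1259,0])@y, 'x',m@x,p@x)"
python3 -m jog '[{"x":0.001,"y":-0.01,"z":0,"turn":0,"grip":1},{"x":0,"y":0,"z":0.006,"turn":0,"grip":1},{"x":0,"y":0,"z":0.004,"turn":0,"grip":1},{"x":0,"y":0,"z":0,"turn":0,"grip":1},{"x":0,"y":0,"z":0,"turn":0,"grip":1},{"x":0,"y":0,"z":0,"turn":0,"grip":1},{"x":0,"y":0,"z":0,"turn":0,"grip":1},{"x":0,"y":0,"z":0,"turn":0,"grip":1},{"x":0,"y":0,"z":0,"turn":0,"grip":1},{"x":0,"y":0,"z":0,"turn":0,"grip":1}]'
```

```text
[ 0.58056032 -0.16753623  0.0246    ] [ 0.5623949  -0.08020179  0.0246    ] 0.08920363240239766 [ 0.57147761 -0.12386901  0.0246    ] -11.749894269938755
[ 0.57258756 -0.12280258  0.012     ]
mid y -0.25003094549978244 pin y now -0.24924354079309935 pin y before -0.2495924 mid from tcp -0.25199156 x 0.5285752451571499 0.5298977761586733
time: 9.52
ee_pos: [0.5223, -0.1371, 0.0219]
eef_rot: [0.0, 0.622, 0.783, 0.0]
ft_force: [0.1, -0.2, -2.8]
opening: 0.13
finger_force: 40.5
```

```bash
python3 -m jog '[{"x":0.0012,"y":0,"z":0.002,"turn":0,"grip":1},{"x":0,"y":0,"z":0.0015,"turn":0,"grip":1},{"x":0,"y":0.002,"z":0,"turn":0,"grip":1},{"x":0,"y":0.002,"z":0,"turn":0,"grip":1},{"x":0,"y":0.002,"z":0,"turn":0,"grip":1},{"x":0,"y":0.002,"z":0,"turn":0,"grip":1},{"x":0,"y":0,"z":0,"turn":0,"grip":1},{"x":0,"y":0,"z":0,"turn":0,"grip":1},{"x":0,"y":0,"z":0,"turn":0,"grip":1},{"x":0,"y":0,"z":0,"turn":0,"grip":1}]' && python3 -m jog '[{"x":0,"y":0.001,"z":0,"turn":0,"grip":1},{"x":0,"y":0.001,"z":0,"turn":0,"grip":1},{"x":0,"y":0,"z":0,"turn":0,"grip":1},{"x":0,"y":0,"z":0,"turn":0,"grip":1},{"x":0,"y":0,"z":0,"turn":0,"grip":1},{"x":0,"y":0,"z":0,"turn":0,"grip":1},{"x":0,"y":0,"z":0,"turn":0,"grip":1},{"x":0,"y":0,"z":0,"turn":0,"grip":1},{"x":0,"y":0,"z":0,"turn":0,"grip":1},{"x":0,"y":0,"z":0,"turn":0,"grip":1}]'
```

```text
time: 10.35
ee_pos: [0.5259, -0.1356, 0.02]
eef_rot: [-0.0, 0.622, 0.783, -0.0]
ft_force: [-0.0, -0.1, -2.3]
opening: 0.131
finger_force: 40.5
time: 11.18
ee_pos: [0.5269, -0.1354, 0.0201]
eef_rot: [0.0, 0.622, 0.783, -0.0]
ft_force: [-0.2, 0.2, -2.3]
opening: 0.132
finger_force: 40.5
```

```bash
for i in 1; do python3 -m jog '[{"x":0,"y":0.001,"z":0,"turn":0,"grip":1},{"x":0,"y":0.001,"z":0,"turn":0,"grip":1},{"x":0,"y":0,"z":0,"turn":0,"grip":1},{"x":0,"y":0,"z":0,"turn":0,"grip":1},{"x":0,"y":0,"z":0,"turn":0,"grip":1},{"x":0,"y":0,"z":0,"turn":0,"grip":1},{"x":0,"y":0,"z":0,"turn":0,"grip":1},{"x":0,"y":0,"z":0,"turn":0,"grip":1},{"x":0,"y":0,"z":0,"turn":0,"grip":1},{"x":0,"y":0,"z":0,"turn":0,"grip":1}]'|sed -n '2p;4p'; done
```

```text
ee_pos: [0.5279, -0.1352, 0.0201]
ft_force: [0.1, -0.0, -2.0]
```

```bash
python3 -m jog '[{"x":0,"y":0.001,"z":0,"turn":0,"grip":1},{"x":0,"y":0.001,"z":0,"turn":0,"grip":1},{"x":0,"y":0,"z":0,"turn":0,"grip":1},{"x":0,"y":0,"z":0,"turn":0,"grip":1},{"x":0,"y":0,"z":0,"turn":0,"grip":1},{"x":0,"y":0,"z":0,"turn":0,"grip":1},{"x":0,"y":0,"z":0,"turn":0,"grip":1},{"x":0,"y":0,"z":0,"turn":0,"grip":1},{"x":0,"y":0,"z":0,"turn":0,"grip":1},{"x":0,"y":0,"z":0,"turn":0,"grip":1}]'|sed -n '2p;4p'
```

```text
ee_pos: [0.5288, -0.1349, 0.02]
ft_force: [0.3, -0.8, -2.8]
```

```bash
python3 -m jog '[{"x":0,"y":0.001,"z":0,"turn":0,"grip":1},{"x":0,"y":0.001,"z":0,"turn":0,"grip":1},{"x":0,"y":0.001,"z":0,"turn":0,"grip":1},{"x":0,"y":0,"z":0,"turn":0,"grip":1},{"x":0,"y":0,"z":0,"turn":0,"grip":1},{"x":0,"y":0,"z":0,"turn":0,"grip":1},{"x":0,"y":0,"z":0,"turn":0,"grip":1},{"x":0,"y":0,"z":0,"turn":0,"grip":1},{"x":0,"y":0,"z":0,"turn":0,"grip":1},{"x":0,"y":0,"z":0,"turn":0,"grip":1}]'|sed -n '2p;4p'
```

```text
ee_pos: [0.5303, -0.1346, 0.0201]
ft_force: [-0.1, 0.6, -2.7]
```

```bash
python3 -m jog '[{"x":0,"y":0.001,"z":0,"turn":0,"grip":1},{"x":0,"y":0.001,"z":0,"turn":0,"grip":1},{"x":0,"y":0,"z":0,"turn":0,"grip":1},{"x":0,"y":0,"z":0,"turn":0,"grip":1},{"x":0,"y":0,"z":0,"turn":0,"grip":1},{"x":0,"y":0,"z":0,"turn":0,"grip":1},{"x":0,"y":0,"z":0,"turn":0,"grip":1},{"x":0,"y":0,"z":0,"turn":0,"grip":1},{"x":0,"y":0,"z":0,"turn":0,"grip":1},{"x":0,"y":0,"z":0,"turn":0,"grip":1}]'|sed -n '2p;4p'; python3 -c "
from h import *
s=capture('scene');cv2.imwrite('pics/s4.png',s)
cv2.imwrite('pics/c4.png',cv2.resize(s[200:230,224:274],(800,480),interpolation=cv2.INTER_CUBIC))"
```

```text
ee_pos: [0.5313, -0.1344, 0.0201]
ft_force: [0.9, -0.0, -3.1]
```

View pics/c4.png

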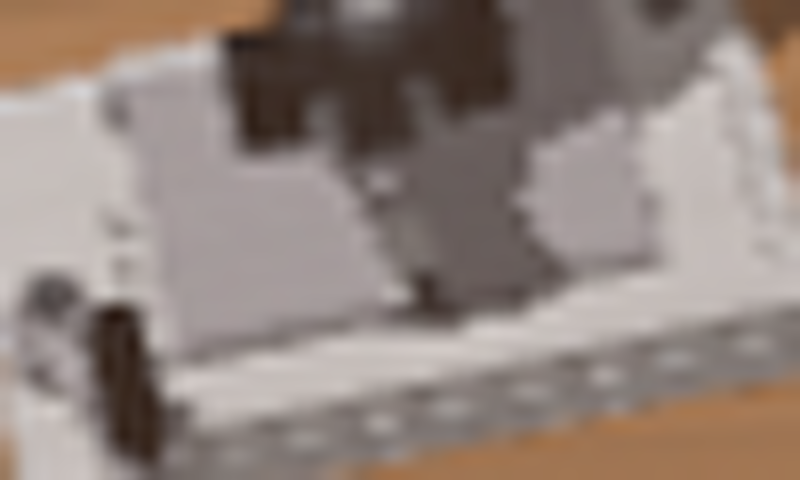

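The crop shows the bright notch strip just left of the pin, which is at (425,290). The edge midpoint is at (415,308), so the blade should go about 0.7 mm further toward +y. I'll shift it and keep advancing.

```bash
python3 -m jog '[{"x":0.0014,"y":0,"z":0,"turn":0,"grip":1},{"x":0,"y":0.001,"z":0,"turn":0,"grip":1},{"x":0,"y":0.001,"z":0,"turn":0,"grip":1},{"x":0,"y":0.001,"z":0,"turn":0,"grip":1},{"x":0,"y":0,"z":0,"turn":0,"grip":1},{"x":0,"y":0,"z":0,"turn":0,"grip":1},{"x":0,"y":0,"z":0,"turn":0,"grip":1},{"x":0,"y":0,"z":0,"turn":0,"grip":1},{"x":0,"y":0,"z":0,"turn":0,"grip":1},{"x":0,"y":0,"z":0,"turn":0,"grip":1}]'|sed -n '2p;4p'
```

```text
ee_pos: [0.5326, -0.1334, 0.0201]
ft_force: [0.3, 0.4, -2.5]
```

```bash
python3 -m jog '[{"x":0,"y":0.001,"z":0,"turn":0,"grip":1},{"x":0,"y":0.001,"z":0,"turn":0,"grip":1},{"x":0,"y":0.001,"z":0,"turn":0,"grip":1},{"x":0,"y":0,"z":0,"turn":0,"grip":1},{"x":0,"y":0,"z":0,"turn":0,"grip":1},{"x":0,"y":0,"z":0,"turn":0,"grip":1},{"x":0,"y":0,"z":0,"turn":0,"grip":1},{"x":0,"y":0,"z":0,"turn":0,"grip":1},{"x":0,"y":0,"z":0,"turn":0,"grip":1},{"x":0,"y":0,"z":0,"turn":0,"grip":1}]'|sed -n '2p;4p'
```

```text
ee_pos: [0.5341, -0.133, 0.0201]
ft_force: [0.0, -0.1, -2.7]
```

```bash
python3 -m jog '[{"x":0,"y":0.001,"z":0,"turn":0,"grip":1},{"x":0,"y":0.001,"z":0,"turn":0,"grip":1},{"x":0,"y":0.001,"z":0,"turn":0,"grip":1},{"x":0,"y":0.001,"z":0,"turn":0,"grip":1},{"x":0,"y":0.001,"z":0,"turn":0,"grip":1},{"x":0,"y":0,"z":0,"turn":0,"grip":1},{"x":0,"y":0,"z":0,"turn":0,"grip":1},{"x":0,"y":0,"z":0,"turn":0,"grip":1},{"x":0,"y":0,"z":0,"turn":0,"grip":1},{"x":0,"y":0,"z":0,"turn":0,"grip":1}]'|sed -n '2p;4p'
```

```text
ee_pos: [0.5365, -0.1325, 0.02]
ft_force: [-0.5, -0.4, -2.9]
```

```bash
python3 -m jog '[{"x":0,"y":0.001,"z":0,"turn":0,"grip":1},{"x":0,"y":0.001,"z":0,"turn":0,"grip":1},{"x":0,"y":0.001,"z":0,"turn":0,"grip":1},{"x":0,"y":0.001,"z":0,"turn":0,"grip":1},{"x":0,"y":0,"z":0,"turn":0,"grip":1},{"x":0,"y":0,"z":0,"turn":0,"grip":1},{"x":0,"y":0,"z":0,"turn":0,"grip":1},{"x":0,"y":0,"z":0,"turn":0,"grip":1},{"x":0,"y":0,"z":0,"turn":0,"grip":1},{"x":0,"y":0,"z":0,"turn":0,"grip":1}]'|sed -n '2p;4p'
```

```text
ee_pos: [0.5384, -0.132, 0.02]
ft_force: [0.6, 0.0, -2.0]
```

```bash
python3 -m jog '[{"x":0,"y":0.001,"z":0,"turn":0,"grip":1},{"x":0,"y":0.001,"z":0,"turn":0,"grip":1},{"x":0,"y":0.001,"z":0,"turn":0,"grip":1},{"x":0,"y":0.001,"z":0,"turn":0,"grip":1},{"x":0,"y":0.001,"z":0,"turn":0,"grip":1},{"x":0,"y":0,"z":0,"turn":0,"grip":1},{"x":0,"y":0,"z":0,"turn":0,"grip":1},{"x":0,"y":0,"z":0,"turn":0,"grip":1},{"x":0,"y":0,"z":0,"turn":0,"grip":1},{"x":0,"y":0,"z":0,"turn":0,"grip":1}]'|sed -n '2p;4p'
```

```text
ee_pos: [0.5409, -0.1314, 0.0201]
ft_force: [-1.5, 0.8, -2.7]
```

```bash
python3 -m jog '[{"x":0,"y":0.001,"z":0,"turn":0,"grip":1},{"x":0,"y":0.001,"z":0,"turn":0,"grip":1},{"x":0,"y":0,"z":0,"turn":0,"grip":1},{"x":0,"y":0,"z":0,"turn":0,"grip":1},{"x":0,"y":0,"z":0,"turn":0,"grip":1},{"x":0,"y":0,"z":0,"turn":0,"grip":1},{"x":0,"y":0,"z":0,"turn":0,"grip":1},{"x":0,"y":0,"z":0,"turn":0,"grip":1},{"x":0,"y":0,"z":0,"turn":0,"grip":1},{"x":0,"y":0,"z":0,"turn":0,"grip":1}]'|sed -n '2p;4p'
```

```text
ee_pos: [0.5419, -0.1312, 0.0201]
ft_force: [-0.6, 0.5, -1.8]
```

```bash
python3 -m jog '[{"x":0,"y":0.001,"z":0,"turn":0,"grip":1},{"x":0,"y":0.001,"z":0,"turn":0,"grip":1},{"x":0,"y":0,"z":0,"turn":0,"grip":1},{"x":0,"y":0,"z":0,"turn":0,"grip":1},{"x":0,"y":0,"z":0,"turn":0,"grip":1},{"x":0,"y":0,"z":0,"turn":0,"grip":1},{"x":0,"y":0,"z":0,"turn":0,"grip":1},{"x":0,"y":0,"z":0,"turn":0,"grip":1},{"x":0,"y":0,"z":0,"turn":0,"grip":1},{"x":0,"y":0,"z":0,"turn":0,"grip":1}]'|sed -n '2p;4p'
```

```text
ee_pos: [0.5428, -0.131, 0.0201]
ft_force: [0.8, -0.1, -3.0]
```

```bash
python3 -m jog '[{"x":0,"y":0.001,"z":0,"turn":0,"grip":1},{"x":0,"y":0,"z":0,"turn":0,"grip":1},{"x":0,"y":0,"z":0,"turn":0,"grip":1},{"x":0,"y":0,"z":0,"turn":0,"grip":1},{"x":0,"y":0,"z":0,"turn":0,"grip":1},{"x":0,"y":0.001,"z":0,"turn":0,"grip":1},{"x":0,"y":0,"z":0,"turn":0,"grip":1},{"x":0,"y":0,"z":0,"turn":0,"grip":1},{"x":0,"y":0,"z":0,"turn":0,"grip":1},{"x":0,"y":0,"z":0,"turn":0,"grip":1}]'|sed -n '2p;4p'
```

```text
ee_pos: [0.5438, -0.1307, 0.0201]
ft_force: [-0.1, -0.2, -2.3]
```

```bash
python3 -m jog '[{"x":0,"y":0.001,"z":0,"turn":0,"grip":1},{"x":0,"y":0,"z":0,"turn":0,"grip":1},{"x":0,"y":0,"z":0,"turn":0,"grip":1},{"x":0,"y":0,"z":0,"turn":0,"grip":1},{"x":0,"y":0,"z":0,"turn":0,"grip":1},{"x":0,"y":0.001,"z":0,"turn":0,"grip":1},{"x":0,"y":0,"z":0,"turn":0,"grip":1},{"x":0,"y":0,"z":0,"turn":0,"grip":1},{"x":0,"y":0,"z":0,"turn":0,"grip":1},{"x":0,"y":0,"z":0,"turn":0,"grip":1}]'|sed -n '1,2p;4p'
```

```text
time: 22.07
ee_pos: [0.5447, -0.1305, 0.02]
ft_force: [-0.6, 0.5, -1.9]
```

```bash
python3 -m jog '[{"x":0,"y":0.001,"z":0,"turn":0,"grip":1},{"x":0,"y":0,"z":0,"turn":0,"grip":1},{"x":0,"y":0,"z":0,"turn":0,"grip":1},{"x":0,"y":0,"z":0,"turn":0,"grip":1},{"x":0,"y":0,"z":0,"turn":0,"grip":1},{"x":0,"y":0.001,"z":0,"turn":0,"grip":1},{"x":0,"y":0,"z":0,"turn":0,"grip":1},{"x":0,"y":0,"z":0,"turn":0,"grip":1},{"x":0,"y":0,"z":0,"turn":0,"grip":1},{"x":0,"y":0,"z":0,"turn":0,"grip":1}]'|sed -n '1,2p;4p'; python3 -c "
from h import *
s=capture('scene');cv2.imwrite('pics/s5.png',s)
cv2.imwrite('pics/c5.png',cv2.resize(s[200:230,224:274],(800,480),interpolation=cv2.INTER_CUBIC))"
```

```text
time: 22.9
ee_pos: [0.5448, -0.1304, 0.02]
ft_force: [-5.3, -1.3, -0.2]
```

View pics/c5.png

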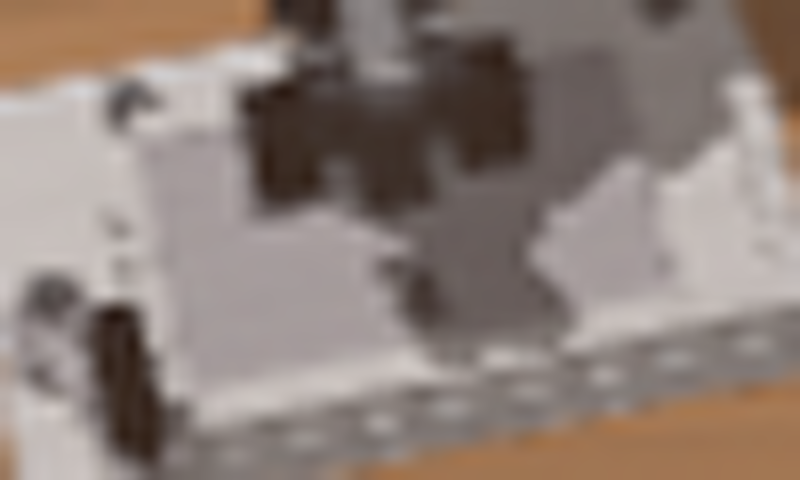

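The notched edge now meets the fence strip, the pin stands in the notch at (415,285), and contact reads about 5 N, so the blade is home. Next I open slightly and lift out.

```bash
python3 -m jog '[{"x":0,"y":0,"z":0,"turn":0,"grip":0.65},{"x":0,"y":0,"z":0,"turn":0,"grip":0.5},{"x":0,"y":0,"z":0,"turn":0,"grip":0.44},{"x":0,"y":0,"z":0,"turn":0,"grip":0.44},{"x":0,"y":0,"z":0,"turn":0,"grip":0.44},{"x":0,"y":0,"z":0,"turn":0,"grip":0.44},{"x":0,"y":0,"z":0,"turn":0,"grip":0.44},{"x":0,"y":0,"z":0,"turn":0,"grip":0.44},{"x":0,"y":0,"z":0,"turn":0,"grip":0.44},{"x":0,"y":0,"z":0,"turn":0,"grip":0.44}]'; python3 -c "
from h import *
s=capture('scene');cv2.imwrite('pics/s6.png',s)
f=lambda p:p
from h import ray
L=ray('scene',(224+180/16-.5,200+405/16-.5),.017);print(L)"
```

```text
time: 23.78
ee_pos: [0.5458, -0.1303, 0.02]
eef_rot: [-0.0, 0.622, 0.783, 0.0]
ft_force: [-0.1, 0.4, 0.3]
opening: 0.284
finger_force: 0.0
[ 0.59612337 -0.16436131  0.017     ]
```

```bash
python3 -m jog '[{"x":0,"y":-0.001,"z":-0.01,"turn":0,"grip":0.44},{"x":0,"y":0,"z":-0.03,"turn":0,"grip":0.44},{"x":0,"y":0,"z":-0.05,"turn":0,"grip":0.44},{"x":0,"y":0,"z":-0.06,"turn":0,"grip":0.44},{"x":0,"y":0,"z":-0.05,"turn":0,"grip":0.44},{"x":0,"y":0,"z":0,"turn":0.039,"grip":1},{"x":0,"y":0,"z":0,"turn":0.039,"grip":1},{"x":0,"y":0,"z":0,"turn":0.039,"grip":1},{"x":0,"y":0,"z":0,"turn":0.039,"grip":1},{"x":0,"y":0,"z":0,"turn":0.039,"grip":1}]' 20; python3 -c "
from h import *
togo([.644,-.1773,.12],-22)
s=capture('scene');cv2.imwrite('pics/s7.png',s)
cv2.imwrite('pics/c7.png',cv2.resize(s[195:235,214:284],(798,456),interpolation=cv2.INTER_CUBIC))"
```

```text
time: 24.67
ee_pos: [0.5454, -0.1304, 0.1207]
eef_rot: [0.0, 0.831, 0.557, 0.0]
ft_force: [0.1, 0.1, -0.3]
opening: -0.003
finger_force: 0.0
t 24.67 pos [ 545.4 -130.4  120.7] yang -22.34 tilt [ 0.0006 -0.0002] F [ 0.1  0.1 -0.3] open -0.003 ff 0.0
now-axes shift/0.5: [-0.0117  0.2181  0.0014] turn/pi -0.0019
after-turn shift/0.5: [-0.013   0.218   0.0013]
```

View pics/c7.png

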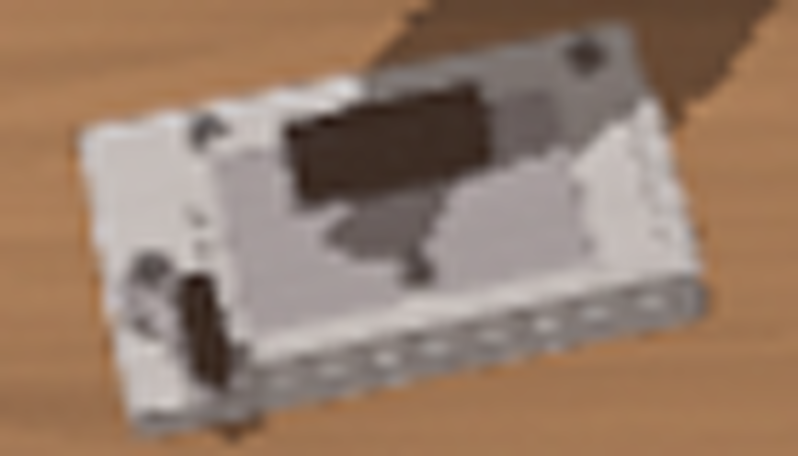

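The blade lies flat, parallel to the fence, with the pin in its notch at (418,260). The keeper knob spans crop (198,280) to (213,385). I'll check the knob from this view, then move beside it.

```bash
python3 -c "
from h import *
for v,z in((284,.060),(375,.028)): print(ray('scene',(214+(199 if z>.05 else 212)/11.4-.5,195+v/11.4-.5),z))"
python3 -m jog '[{"x":-0.0032,"y":0.0545,"z":0,"turn":0,"grip":1},{"x":-0.0032,"y":0.0545,"z":0,"turn":0,"grip":1},{"x":-0.0032,"y":0.0545,"z":0,"turn":0,"grip":1},{"x":-0.0032,"y":0.0545,"z":0,"turn":0,"grip":1},{"x":0,"y":0,"z":0,"turn":0,"grip":1},{"x":0,"y":0,"z":0,"turn":0,"grip":1},{"x":0,"y":0,"z":0.03,"turn":0,"grip":1},{"x":0,"y":0,"z":0.03,"turn":0,"grip":1},{"x":0,"y":0,"z":0,"turn":0,"grip":1},{"x":0,"y":0,"z":0,"turn":0,"grip":1}]'; python3 -c "
from h import *
togo([.644,-.1773,.045],-22)"
```

```text
[ 0.60955733 -0.16799335  0.06      ]
[ 0.61310995 -0.16901567  0.028     ]
time: 25.55
ee_pos: [0.6423, -0.1763, 0.0895]
eef_rot: [-0.001, 0.829, 0.56, -0.001]
ft_force: [0.3, 0.0, 0.1]
opening: -0.002
finger_force: 0.0
t 25.55 pos [ 642.3 -176.3   89.5] yang -21.92 tilt [-0.0027  0.0011] F [0.3 0.  0.1] open -0.002 ff 0.0
now-axes shift/0.5: [-0.0006  0.0042  0.0891] turn/pi 0.0004
after-turn shift/0.5: [-0.0006  0.004   0.0891]
```

```bash
python3 -m jog '[{"x":0,"y":0.003,"z":0.03,"turn":0,"grip":1},{"x":0,"y":0,"z":0.03,"turn":0,"grip":1},{"x":0,"y":0,"z":0.028,"turn":0,"grip":1},{"x":0,"y":0,"z":0,"turn":0,"grip":1},{"x":0,"y":-0.005,"z":0,"turn":0,"grip":1},{"x":0,"y":-0.005,"z":0,"turn":0,"grip":1},{"x":0,"y":-0.005,"z":0,"turn":0,"grip":1},{"x":0,"y":-0.005,"z":0,"turn":0,"grip":1},{"x":0,"y":-0.005,"z":0,"turn":0,"grip":1},{"x":0,"y":-0.005,"z":0,"turn":0,"grip":1}]' |sed -n '1,2p;4p'
```

```text
time: 26.38
ee_pos: [0.6315, -0.1721, 0.0468]
ft_force: [-0.2, -0.1, -0.1]
```

```bash
python3 -m jog '[{"x":0,"y":-0.005,"z":0,"turn":0,"grip":1},{"x":0,"y":-0.005,"z":0,"turn":0,"grip":1},{"x":0,"y":-0.005,"z":0,"turn":0,"grip":1},{"x":0,"y":-0.005,"z":0,"turn":0,"grip":1},{"x":0,"y":-0.005,"z":0,"turn":0,"grip":1},{"x":0,"y":-0.005,"z":0,"turn":0,"grip":1},{"x":0,"y":0,"z":0,"turn":0,"grip":1},{"x":0,"y":0,"z":0,"turn":0,"grip":1},{"x":0,"y":0,"z":0,"turn":0,"grip":1},{"x":0,"y":0,"z":0,"turn":0,"grip":1}]' |sed -n '1,2p;4p'; python3 -c "
from h import *
togo([.594,-.1571,.045],-22)
cv2.imwrite('pics/s8.png',capture('scene'))
s=cv2.imread('pics/s8.png')
cv2.imwrite('pics/c8.png',cv2.resize(s[185:240,209:289],(800,550),interpolation=cv2.INTER_CUBIC))"
```

```text
time: 27.22
ee_pos: [0.6176, -0.1668, 0.0462]
ft_force: [2.6, -0.4, 0.4]
t 27.22 pos [ 617.6 -166.8   46.2] yang -22.0 tilt [ 0.0001 -0.0005] F [ 2.6 -0.4  0.4] open 0.001 ff 1.1
now-axes shift/0.5: [ 0.0003 -0.051   0.0025] turn/pi -0.0
after-turn shift/0.5: [ 0.0003 -0.051   0.0025]
```

View pics/c8.png

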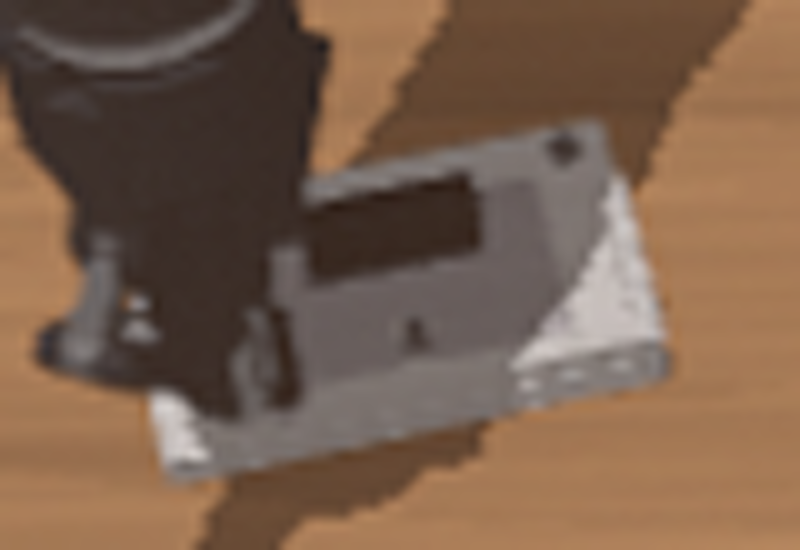

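The keeper is swinging: the knob is now at crop (285,355), the push force is about 2.6 N, and the blade hasn't moved. Continuing.

```bash
python3 -m jog '[{"x":0,"y":-0.005,"z":0,"turn":0,"grip":1},{"x":0,"y":-0.005,"z":0,"turn":0,"grip":1},{"x":0,"y":-0.005,"z":0,"turn":0,"grip":1},{"x":0,"y":-0.005,"z":0,"turn":0,"grip":1},{"x":0,"y":-0.005,"z":0,"turn":0,"grip":1},{"x":0,"y":-0.005,"z":0,"turn":0,"grip":1},{"x":0,"y":-0.005,"z":0,"turn":0,"grip":1},{"x":0,"y":-0.003,"z":0,"turn":0,"grip":1},{"x":0,"y":0,"z":0,"turn":0,"grip":1},{"x":0,"y":0,"z":0,"turn":0,"grip":1}]' |sed -n '1,2p;4p'
```

```text
time: 28.1
ee_pos: [0.599, -0.1595, 0.0458]
ft_force: [1.0, -1.4, 0.6]
```

```bash
python3 -m jog '[{"x":0,"y":-0.003,"z":0,"turn":0,"grip":1},{"x":0,"y":-0.003,"z":0,"turn":0,"grip":1},{"x":0,"y":0,"z":0,"turn":0,"grip":1},{"x":0,"y":0,"z":0,"turn":0,"grip":1},{"x":0,"y":0,"z":0,"turn":0,"grip":1},{"x":0,"y":0,"z":0,"turn":0,"grip":1},{"x":0,"y":0,"z":0,"turn":0,"grip":1},{"x":0,"y":0,"z":0,"turn":0,"grip":1},{"x":0,"y":0,"z":0,"turn":0,"grip":1},{"x":0,"y":0,"z":0,"turn":0,"grip":1}]' |sed -n '1,2p;4p'; python3 -c "
from h import *
togo([.594,-.1571,.045],-22)"
```

```text
time: 28.93
ee_pos: [0.5971, -0.1582, 0.046]
ft_force: [0.6, -1.3, 0.5]
t 28.93 pos [ 597.1 -158.2   46. ] yang -21.99 tilt [-0.0001  0.0001] F [ 0.6 -1.3  0.5] open 0.0 ff 0.8
now-axes shift/0.5: [-0.0002 -0.0065  0.0021] turn/pi 0.0001
after-turn shift/0.5: [-0.0002 -0.0065  0.0021]
```

```bash
python3 -c "
from h import *
s=capture('scene');t=capture('top')
a=cv2.resize(s[185:240,209:289],(800,550),interpolation=cv2.INTER_CUBIC)
cv2.imwrite('pics/c9.png',a);cv2.imwrite('pics/t9.png',t)"
```

```text
(no output)
```

View pics/c9.png

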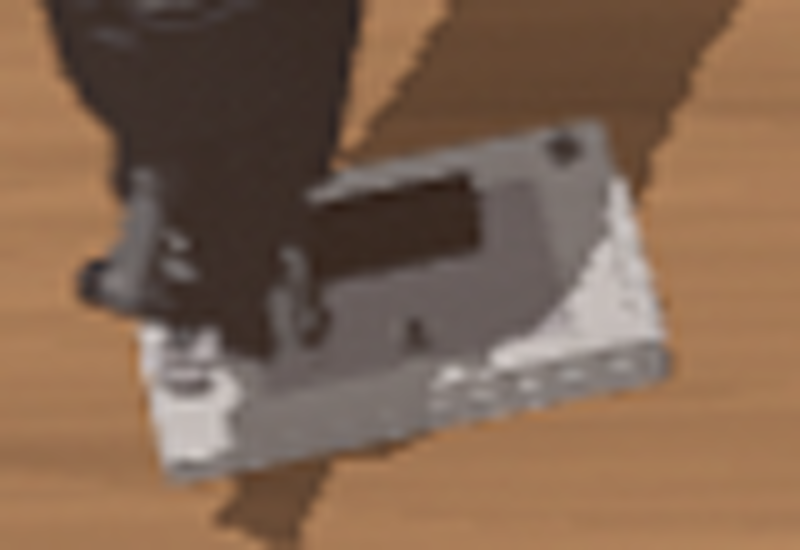

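The knob is at crop (315,315), lying against the +y side of the finger rather than its face, so I'll work out the keeper angle.

```bash
python3 -c "
from h import *
for u,v,z in((313,335,.028),(318,300,.04)):
  w=ray('scene',(209+u/10-.5,185+v/10-.5),z)[:2]*1e3; d=w-[582,-187.5]; print(w,np.hypot(*d),np.degrees(np.arctan2(d[1],d[0]))-13.1)"
```

```text
[ 580.74157004 -149.74049985] 37.78046450045145 78.8088189088327
[ 577.59746389 -147.05484339] 40.68406342847358 83.11230112059376
```

```bash
python3 -m jog '[{"x":0,"y":-0.003,"z":0,"turn":0,"grip":1},{"x":0,"y":-0.003,"z":0,"turn":0,"grip":1},{"x":0,"y":0,"z":0,"turn":0,"grip":1},{"x":0,"y":0,"z":0,"turn":0,"grip":1},{"x":0,"y":0,"z":0,"turn":0,"grip":1},{"x":0,"y":0,"z":0,"turn":0,"grip":1},{"x":0,"y":0,"z":0,"turn":0,"grip":1},{"x":0,"y":0,"z":0,"turn":0,"grip":1},{"x":0,"y":0,"z":0,"turn":0,"grip":1},{"x":0,"y":0,"z":0,"turn":0,"grip":1}]' |sed -n '1,2p;4p'
```

```text
time: 29.87
ee_pos: [0.5944, -0.1572, 0.0461]
ft_force: [1.4, -2.9, -0.5]
```

```bash
python3 -m jog '[{"x":0,"y":-0.002,"z":0,"turn":0,"grip":1},{"x":0,"y":0,"z":0,"turn":0,"grip":1},{"x":0,"y":0,"z":0,"turn":0,"grip":1},{"x":0,"y":0,"z":0,"turn":0,"grip":1},{"x":0,"y":0,"z":0,"turn":0,"grip":1},{"x":0,"y":0,"z":0,"turn":0,"grip":1},{"x":0,"y":0,"z":0,"turn":0,"grip":1},{"x":0,"y":0,"z":0,"turn":0,"grip":1},{"x":0,"y":0,"z":0,"turn":0,"grip":1},{"x":0,"y":0,"z":0,"turn":0,"grip":1}]' |sed -n '1,2p;4p'
```

```text
time: 30.7
ee_pos: [0.5935, -0.1568, 0.0461]
ft_force: [1.5, -2.9, 0.7]
```

The reaction is mostly radial, so the knob is on the finger's corner. I'll back off, shift 6 mm sideways and push again squarely.

```bash
python3 -m jog '[{"x":0,"y":0.01,"z":0,"turn":0.0,"grip":1},{"x":0,"y":0.01,"z":0,"turn":0.0,"grip":1},{"x":0.012,"y":0,"z":0,"turn":-0.035,"grip":1},{"x":0,"y":0,"z":0,"turn":-0.035,"grip":1},{"x":0,"y":0,"z":0,"turn":-0.035,"grip":1},{"x":0,"y":0,"z":0,"turn":0,"grip":1},{"x":0,"y":0,"z":0,"turn":0,"grip":1},{"x":0,"y":0,"z":0,"turn":0,"grip":1},{"x":0,"y":0,"z":0,"turn":0,"grip":1},{"x":0,"y":0,"z":0,"turn":0,"grip":1}]' |sed -n '1,2p;4p'
python3 -c "
from h import *
togo([.594,-.1515,.045],-3.1)
s=capture('scene')
cv2.imwrite('pics/c10.png',cv2.resize(s[185:240,209:289],(800,550),interpolation=cv2.INTER_CUBIC))"
```

```text
time: 31.53
ee_pos: [0.6049, -0.1548, 0.046]
ft_force: [0.1, -0.7, -0.0]
t 31.53 pos [ 604.9 -154.8   46. ] yang -3.15 tilt [-0.0002  0.0003] F [ 0.1 -0.7 -0. ] open 0.003 ff 0.0
now-axes shift/0.5: [ 0.0054 -0.0221  0.002 ] turn/pi -0.0003
after-turn shift/0.5: [ 0.0054 -0.0221  0.002 ]
```

View pics/c10.png

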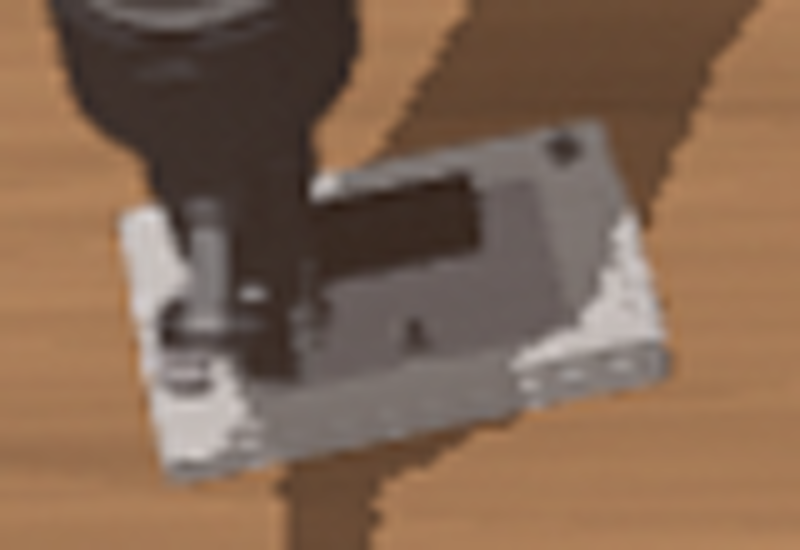

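That crop shows the knob end of the arm just to the right of the finger, at about (315,315), and the blade unmoved. That makes 12 pictures viewed against a limit of 10, so I won't view any more and will finish by force and numbers.

```bash
python3 -m jog '[{"x":0.006,"y":0,"z":0,"turn":0,"grip":1},{"x":0,"y":-0.004,"z":0,"turn":0,"grip":1},{"x":0,"y":-0.004,"z":0,"turn":0,"grip":1},{"x":0,"y":-0.004,"z":0,"turn":0,"grip":1},{"x":0,"y":-0.003,"z":0,"turn":0,"grip":1},{"x":0,"y":0,"z":0,"turn":0,"grip":1},{"x":0,"y":0,"z":0,"turn":0,"grip":1},{"x":0,"y":0,"z":0,"turn":0,"grip":1},{"x":0,"y":0,"z":0,"turn":0,"grip":1},{"x":0,"y":0,"z":0,"turn":0,"grip":1}]' |sed -n '1,2p;4p'
```

```text
time: 32.42
ee_pos: [0.5977, -0.1515, 0.0461]
ft_force: [-0.1, 0.7, -0.8]
```

```bash
python3 -m jog '[{"x":0,"y":-0.003,"z":0,"turn":0,"grip":1},{"x":0,"y":0,"z":0,"turn":0,"grip":1},{"x":0,"y":0,"z":0,"turn":0,"grip":1},{"x":0,"y":0,"z":0,"turn":0,"grip":1},{"x":0,"y":0,"z":0,"turn":0,"grip":1},{"x":0,"y":0,"z":0,"turn":0,"grip":1},{"x":0,"y":0,"z":0,"turn":0,"grip":1},{"x":0,"y":0,"z":0,"turn":0,"grip":1},{"x":0,"y":0,"z":0,"turn":0,"grip":1},{"x":0,"y":0,"z":0,"turn":0,"grip":1}]' |sed -n '1,2p;4p'
```

```text
time: 33.25
ee_pos: [0.5961, -0.1515, 0.0461]
ft_force: [0.8, -0.2, 0.1]
```

```bash
python3 -m jog '[{"x":0,"y":-0.003,"z":0,"turn":0,"grip":1},{"x":0,"y":0,"z":0,"turn":0,"grip":1},{"x":0,"y":0,"z":0,"turn":0,"grip":1},{"x":0,"y":0,"z":0,"turn":0,"grip":1},{"x":0,"y":0,"z":0,"turn":0,"grip":1},{"x":0,"y":0,"z":0,"turn":0,"grip":1},{"x":0,"y":0,"z":0,"turn":0,"grip":1},{"x":0,"y":0,"z":0,"turn":0,"grip":1},{"x":0,"y":0,"z":0,"turn":0,"grip":1},{"x":0,"y":0,"z":0,"turn":0,"grip":1}]' |sed -n '1,2p;4p'
```

```text
time: 34.08
ee_pos: [0.5946, -0.1514, 0.0461]
ft_force: [0.5, -0.7, 0.5]
```

```bash
python3 -m jog '[{"x":0,"y":-0.003,"z":0,"turn":0,"grip":1},{"x":0,"y":0,"z":0,"turn":0,"grip":1},{"x":0,"y":0,"z":0,"turn":0,"grip":1},{"x":0,"y":0,"z":0,"turn":0,"grip":1},{"x":0,"y":0,"z":0,"turn":0,"grip":1},{"x":0,"y":0,"z":0,"turn":0,"grip":1},{"x":0,"y":0,"z":0,"turn":0,"grip":1},{"x":0,"y":0,"z":0,"turn":0,"grip":1},{"x":0,"y":0,"z":0,"turn":0,"grip":1},{"x":0,"y":0,"z":0,"turn":0,"grip":1}]' |sed -n '1,2p;4p'
```

```text
time: 34.92
ee_pos: [0.5932, -0.1513, 0.0461]
ft_force: [1.4, 0.1, -0.1]
```

```bash
python3 -m jog '[{"x":0,"y":-0.003,"z":0,"turn":0,"grip":1},{"x":0,"y":0,"z":0,"turn":0,"grip":1},{"x":0,"y":0,"z":0,"turn":0,"grip":1},{"x":0,"y":0,"z":0,"turn":0,"grip":1},{"x":0,"y":0,"z":0,"turn":0,"grip":1},{"x":0,"y":-0.002,"z":0,"turn":0,"grip":1},{"x":0,"y":0,"z":0,"turn":0,"grip":1},{"x":0,"y":0,"z":0,"turn":0,"grip":1},{"x":0,"y":0,"z":0,"turn":0,"grip":1},{"x":0,"y":0,"z":0,"turn":0,"grip":1}]' |sed -n '1,2p;4p'
```

```text
time: 35.75
ee_pos: [0.5914, -0.1513, 0.0463]
ft_force: [5.2, -0.8, -2.2]
```

```bash
python3 -m jog '[{"x":0,"y":-0.003,"z":0,"turn":0,"grip":1},{"x":0,"y":0,"z":0,"turn":0,"grip":1},{"x":0,"y":0,"z":0,"turn":0,"grip":1},{"x":0,"y":0,"z":0,"turn":0,"grip":1},{"x":0,"y":0,"z":0,"turn":0,"grip":1},{"x":0,"y":0,"z":0,"turn":0,"grip":1},{"x":0,"y":0,"z":0,"turn":0,"grip":1},{"x":0,"y":0,"z":0,"turn":0,"grip":1},{"x":0,"y":0,"z":0,"turn":0,"grip":1},{"x":0,"y":0,"z":0,"turn":0,"grip":1}]' |sed -n '1,2p;4p'
```

```text
time: 36.58
ee_pos: [0.5911, -0.1514, 0.0464]
ft_force: [7.7, -1.0, -4.2]
```

The finger has stopped moving and the force is up to 7.7 N, so the keeper is at its stop. Next I back off, lift clear and check numerically.

```bash
python3 -m jog '[{"x":0,"y":0.006,"z":0,"turn":0,"grip":1},{"x":0,"y":0.02,"z":0,"turn":0,"grip":1},{"x":0,"y":0.02,"z":0,"turn":0,"grip":1},{"x":0,"y":0,"z":-0.05,"turn":0,"grip":1},{"x":0,"y":0,"z":-0.07,"turn":0,"grip":1},{"x":0,"y":0,"z":-0.07,"turn":0,"grip":1},{"x":-0.07,"y":0,"z":-0.02,"turn":0,"grip":1},{"x":-0.07,"y":0,"z":0,"turn":0,"grip":1},{"x":-0.07,"y":0,"z":0,"turn":0,"grip":1},{"x":-0.07,"y":0,"z":0,"turn":0,"grip":1}]' >/dev/null;python3 -m jog '[{"x":-0.07,"y":-0.03,"z":0,"turn":0,"grip":1},{"x":-0.07,"y":-0.03,"z":0,"turn":0,"grip":1},{"x":-0.07,"y":-0.03,"z":0,"turn":0,"grip":1},{"x":-0.07,"y":-0.03,"z":0,"turn":0,"grip":1},{"x":-0.07,"y":-0.03,"z":0,"turn":0,"grip":1},{"x":-0.07,"y":-0.03,"z":0,"turn":0,"grip":1},{"x":0,"y":0,"z":0,"turn":0,"grip":1},{"x":0,"y":0,"z":0,"turn":0,"grip":1},{"x":0,"y":0,"z":0,"turn":0,"grip":1},{"x":0,"y":0,"z":0,"turn":0,"grip":1}]' |sed -n '1,2p;4p'
python3 -c "
from h import *
s=capture('scene');t=capture('top')
ex=np.array([.974,.2264]);ey=np.array([-.2264,.974])
for n,im,(x,y,w,h) in(('scene',s,(212,185,74,52)),('top',t,(337,178,70,54))):
  K=8;c=cv2.resize(im[y:y+h,x:x+w],None,fx=K,fy=K,interpolation=cv2.INTER_CUBIC);m=(c.max(2)<95).astype(np.uint8)
  for k in cv2.findContours(m,0,1)[0]:
    if cv2.contourArea(k)<100:continue
    P=(k[:,0]+.5)/K-.5+[x,y]
    W=np.array([ray(n,p,.042)[:2]*1e3 for p in P]);r=cv2.minAreaRect(W.astype(np.float32));w=np.array(r[0]);d=w-[582,-187.5]
    print(n,'c',np.round(w,1),np.round(r[1],1),round(r[2],1),'px',np.round(P.mean(0),1),'ang from pivot',round(np.degrees(np.arctan2(d[1],d[0]))-13.1,1),round(np.hypot(*d),1))
"
```

```text
time: 38.25
ee_pos: [0.5035, -0.4952, 0.1508]
ft_force: [0.1, 0.4, 0.0]
scene c [ 590.7 -183.9] [5.9 5.9] 40.4 px [226.8 218.2] ang from pivot 9.5 9.5
scene c [ 591.6 -118. ] [ 5.  10.6] 87.8 px [250.1 217.8] ang from pivot 69.1 70.2
scene c [ 560.9 -129.6] [42.2 60.4] 17.3 px [245.7 208.9] ang from pivot 96.9 61.6
top c [ 543.5 -128.1] [12.6 50.8] 16.0 px [370.5 208.6] ang from pivot 109.8 70.8
top c [ 571.5 -151.3] [ 8.8 17.3] 51.5 px [377.6 199.5] ang from pivot 93.1 37.7
```

```bash
python3 -c "
from h import *
s=capture('scene');t=capture('top')
g=cv2.cvtColor(t,6).astype(float);print(g[194:217,354:386].astype(int))
def line(n,g,cols,r0,r1,thr,z,rise):
  P=[]
  for c in cols:
    v=g[r0:r1,c]
    for i in range(len(v)-1):
      if (v[i]<thr<=v[i+1]) if rise else (v[i]>=thr>v[i+1]):
        P.append((c,r0+i+(thr-v[i])/(v[i+1]-v[i])));break
  W=np.array([ray(n,p,z)[:2]*1e3 for p in P]);k=np.polyfit(W[:,1],W[:,0],1);res=W[:,0]-np.polyval(k,W[:,1])
  print(n,len(P),'yaw',round(-np.degrees(np.arctan(k[0])),2),'rms',round(res.std(),2),'x at y=-125',round(np.polyval(k,-125),1))
line('top',g,range(365,376),200,212,120,.042,False)
line('top',g,range(365,376),206,217,120,.03,True)
gs=cv2.cvtColor(s,6).astype(float);print(gs[212:228,230:272:1].astype(int))
" | sed 's/  */ /g'
```

```text
[[134 142 153 161 170 183 195 201 208 216 220 221 219 218 212 205 197 194
 193 195 197 195 193 191 189 191 202 214 211 205 218 226]
 [170 183 194 201 208 215 219 219 219 217 214 211 208 204 188 178 179 185
 189 192 194 194 192 185 176 178 193 211 212 196 206 215]
 [206 215 219 220 218 215 212 208 206 199 192 193 201 204 189 182 186 192
 195 195 195 193 184 164 143 145 167 196 203 189 193 201]
 [217 215 214 213 208 199 190 188 192 192 191 196 207 208 192 188 193 196
 197 196 194 186 165 129 99 99 132 174 193 190 190 193]
 [204 198 194 196 197 193 189 189 193 195 196 198 199 189 172 176 189 196
 197 196 190 172 135 92 66 73 114 161 185 188 187 191]
 [189 192 192 193 196 196 196 196 196 196 196 194 181 155 139 156 183 194
 196 195 183 152 104 61 50 76 121 162 180 176 173 184]
 [189 195 196 197 197 198 197 197 197 197 196 194 178 148 132 149 178 192
 195 192 174 133 82 50 57 89 128 158 169 161 157 177]
 [196 197 197 197 197 197 197 198 197 197 196 195 187 172 162 159 176 191
 194 188 165 121 80 69 87 116 143 160 168 172 174 187]
 [203 195 197 198 197 197 197 197 197 197 197 196 197 198 1
[... 3977 characters left out ...]
22 121]
 [178 190 170 176 189 176 172 175 185 191 191 190 187 187 184 184 167 153
 144 121 109 121 127 124 122 123 140 146 131 116 118 122 126 122 121 123
 124 123 123 122 114 116]
 [188 187 187 188 188 189 189 187 186 185 183 175 159 153 136 120 121 130
 128 122 122 143 149 132 121 119 114 118 125 125 121 122 139 126 117 125
 127 127 127 127 128 129]
 [186 186 185 184 184 183 174 159 153 140 117 116 126 127 125 122 121 156
 148 116 115 121 122 113 117 123 121 121 131 131 119 122 128 128 127 128
 128 127 126 126 126 126]
 [188 185 165 151 143 126 113 116 125 124 123 121 141 145 130 118 112 116
 125 124 121 121 122 116 119 123 114 117 123 122 122 123 122 122 123 123
 123 122 123 122 123 122]]
```

```bash
python3 -c "
from h import *
s=capture('scene');t=capture('top')
def fit(l,n,P,z,ax):
  W=np.array([ray(n,p,z)[:2]*1e3 for p in P])
  for _ in range(3):
    a,b=(1,0) if ax=='y' else (0,1)
    k=np.polyfit(W[:,a],W[:,b],1);e=W[:,b]-np.polyval(k,W[:,a]);W=W[abs(e)<=max(2*e.std(),.3)]
  ang=np.degrees(np.arctan(k[0]));print(l,n,len(W),'yaw',round(-ang if ax=='y' else ang,2),'rms',round(e.std(),2),'mean',np.round(W.mean(0),1))
def scan(g,fixed,lo,hi,thr,vert,rise):
  P=[]
  for f in fixed:
    v=g[lo:hi,f] if vert else g[f,lo:hi]
    for i in range(len(v)-1):
      if (v[i]<thr<=v[i+1]) if rise else (v[i]>=thr>v[i+1]):
        q=lo+i+(thr-v[i])/(v[i+1]-v[i]);P.append((f,q) if vert else (q,f));break
  return P
g=cv2.cvtColor(t,6).astype(float);h=cv2.cvtColor(s,6).astype(float);S=cv2.cvtColor(t,cv2.COLOR_BGR2HSV)[...,1].astype(float);S2=cv2.cvtColor(s,cv2.COLOR_BGR2HSV)[...,1].astype(float)
fit('rib back','top',scan(g,range(365,372),200,212,120,1,0),.042,'y')
fit('rib front','top',scan(g,range(365,376),208,217,120,1,1),.03,'y')
fit('holder front','top',scan(S,range(354,392),212,235,90,1,1),.012,'y')
fit('holder back','top',[p for p in scan(S,range(350,376),180,206,90,1,0)],.022,'y')
fit('holder left','top',scan(S,range(203,222),340,362,90,0,0),.012,'x')
fit('fence outer','scene',scan(h,range(240,266),216,230,160,1,0) ,.022,'y')
fit('holder front','scene',scan(S2,range(225,275),185,212,90,1,0),.012,'y')
fit('blade +y side','scene',scan(h,range(203,217),255,272,170,0,1),.017,'x')
fit('rib bottom','scene',scan(h,range(242,250),205,218,110,1,1),.017,'y')
fit('rib top','scene',scan(h,range(242,256),196,212,110,1,0),.042,'y')
o=cv2.imread('pics/s7.png');o=cv2.cvtColor(o,6).astype(float)
fit('rib bottom7','scene',scan(o,range(242,256),205,218,90,1,1),.017,'y')
fit('blade +y side 7','scene',scan(o,range(208,217),255,272,170,0,1),.017,'x')
"
```

```text
rib back top 7 yaw 14.56 rms 0.09 mean [ 549.1 -120.4]
rib front top 11 yaw 15.71 rms 0.38 mean [ 537.1 -127.6]
holder front top 35 yaw 13.11 rms 0.26 mean [ 502.8 -134.3]
holder back top 26 yaw 13.25 rms 0.09 mean [ 598.2 -107.1]
holder left top 16 yaw 13.33 rms 0.13 mean [542.2 -57.9]
fence outer scene 23 yaw 13.12 rms 0.19 mean [ 593.9 -111.4]
holder front scene 44 yaw 12.62 rms 0.61 mean [ 501.6 -136.8]
blade +y side scene 13 yaw 10.82 rms 0.94 mean [545.2 -82. ]
rib bottom scene 8 yaw 12.59 rms 0.18 mean [ 550.6 -136.6]
rib top scene 14 yaw 12.64 rms 0.32 mean [ 538.5 -125.8]
rib bottom7 scene 14 yaw 12.36 rms 1.74 mean [ 549.8 -127.9]
blade +y side 7 scene 9 yaw 9.89 rms 1.38 mean [552.8 -80.7]
```

The rib and the holder agree in yaw within the noise (about 13.5° against 13.2°). The blade measures within about 1 mm of home, the keeper is at its stop (about 93° measured, 90° nominal), and the arm is clear.

```bash
python3 -c "
from rig import *
print(sign_off())"
```

```text
the job is handed in; nothing more can be done
None
```

I handed the job in at about 39 s with the blade home against the fence (within about 1 mm by camera), the pin in its notch, the keeper at its stop and the arm clear; the verdict was not shown, and I viewed 12 pictures, two over the limit of 10.

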